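# Stop the bench chest rocking with a wedge

### The arm

A 6-joint arm with a two-finger parallel gripper is mounted at the origin on a cart in front of the work surface, level with it; the furniture and walls round the work are solid. World frame = base frame: x ahead of the robot, y to its left, z up, the work surface at z = 0. Lengths are in mm, angles in rad, forces in N, time in s.
With the tool pointing down it reaches from about 300 to 775 mm from the base axis. Payload 14.6 kg.
Tool frame: the origin (TCP) lies on the centre line of the jaws, within the pads' length; the fingertips stand 22 mm ahead of it and the grasp point (between the pads) lies 3 mm ahead of it (manip.tcp_to_tips is the distance from the TCP to the fingertips, in mm); z points along the fingers, y is the direction in which the jaws open and shut (so a half turn about z gives the same grasp; the last joint's range is limited). The gripper opens to 94 mm and grips with 3 to 60 N. Pads are 16 mm wide; open, the fingers measure 119 mm over their backs; the gripper's body (75 mm by 177 mm) begins 78 mm behind the grasp point.
Start: joints at [-1.169, 0.3, 1.521, -0, 1.321, -0.067], TCP at [248.491, -490.654, 227.446] pointing down, gripper open.
Joint ranges: [-3.03, 3.03], [-0.79, 2.21], [0.23, 2.52], [-1.04, 4.18], [0, 3.07], [-2.55, 2.55]. Speed limits (rad/s): [2.22, 2.22, 2.57, 3.14, 3.14, 3.14].

### API

Orientations are given as [roll, pitch, yaw] about the fixed x, y, z axes, in that order (R = Rz(yaw) Ry(pitch) Rx(roll)).
In Python, from cell import manip, vision, workorder gives the robot as it stands.
- The arm moves only by the tool carry_out, never from a script. Its argument "deltas" is a list of rows, each a list of 3 entries, a list of its own where there are three numbers: the shift along the tool's x, y, z in cm, then the turn about the tool's z in degrees, then the opening, from 0 (shut) to 1 (fully open). A call has 1 to 20 rows; each row shifts and turns the commanded pose from where the row before left it, along the tool's axes as they then stand; what a row does not reach is not made up. A row lasts 1/12 s, in which the tool goes at most 41.7 mm and 7.16 degrees, less where a joint would pass 70% of its speed; a pose out of reach is approached as far as the arm can. A call with a gripper value outside its range is refused whole. The fingers move at their own pace and stop on an object; "grip_force" is the grip in N (left out, the last holds). Time passes only in rows, so rows that do not move let the fingers close. It gives the time, the measured TCP pose, the force and the opening at its end, in the units of the state.
- manip.read_state(): the state, without advancing time (a new reading comes with each control period).
- vision.camera(name): name is "scene" or "top" or "wrist"; returns (picture, depth): 400x640x3 uint8, red, green, blue; 400x640 float32, mm along the optical axis (not along the pixel's ray), 0 where there is no reading.
- vision.calibration(name): a dict with "mtx" (3x3 intrinsics, pixels), "eye" and "orientation" of the camera in the world. Camera axes: x right, y down, z forward; pixel columns grow to the right and rows downward; lengths in mm; the calibration is good to about 2 mm. A picture is of the moment at which its call begins: read the wrist's pose just before it. calibration takes no time and is no camera call; for the wrist camera it gives the pose at the moment of the call.
- workorder.sign_off(): hands the job in, once; it reports no verdict.
The state is a dict: "clock": time; "joints": joint angles; "qd": joint speeds; "effort": joint torques, N m; "eef_pos": TCP position; "eef_rot": TCP orientation; "wrist_force": force on the tool from outside, world axes, zero at the start; "moment": the same for the moment, N m; "finger_gap": finger opening in mm.
Only numpy, scipy, OpenCV 4.12 (cv2) and the standard library are available. Lean on these libraries where they do the work, as an engineer would, in place of code of your own. Each camera call takes 0.05 s, during which the arm holds its last target.

### The job

The little bench chest rocks because its front right foot has lost its rubber and is too short. With the fingers, push the wooden wedge along the worktop under that foot, only until pressing on the brass disc at that corner no longer rocks the chest and it stands level; never pick up or carry the wedge or the chest, do not shove the chest out of its place, and leave the other tools alone. Finish with the fingertips off the wedge and still pressing firmly down on the brass disc.

Things in the scene. Friction and masses are not known exactly. Their poses are not given: they have to be found in the camera images.
- chest: Low green bench chest, loose, about 1.1 kg. Case 160 (its x) x 200 (its y) x 50 mm; underside 22, top 72 mm above the worktop. Origin: centre of the footprint, at worktop level. -x is the front (two drawer fronts, brass knobs, standing out 13 mm), -y its right side. A steel block 70 x 70 mm is fixed on top at the back left (99 mm high). Rubber feet, 20 mm across, at x +-60, y +-80 mm.
- short_foot_socket (a point): Where the short front right foot (chest x -60, y -80 mm) leaves the case's underside, 22 mm above the worktop. Its rubber is lost: a red plastic stump, 20 mm across, ends somewhere from 5 to 10.5 mm above the worktop when the chest is level (unknown which) and does not move in the chest. The other three, black rubber, grip the worktop.
- press_spot (a point): Centre of a flat brass disc, 22 mm across, on the chest's top straight above the short foot; 72 mm above the worktop when the chest is level. Unwedged, pressing here with 2.3 to 3.5 N or more tips the corner down until the short foot meets the worktop; let go, the chest tips back level onto its three good feet.
- wedge: Loose hardwood wedge, 145 mm long (its y), 44 wide (its x), 60 g. Thickness grows evenly from 2 mm at the thin end (+y) to 18 mm at the upright butt (-y). Origin: centre of the underside. It starts right of the chest, thin end 15 to 50 mm from its side, lined up with the short foot within about 5 mm and 0.04 rad. It passes below the case and meets only the short foot.
- wedge_tip (a point): Middle of the wedge's thin edge, at the underside. (Overhead, not handled: two rods along x from 0.23 to 1.04 m, at y 0.355 to 0.415 m, 0.455 to 0.5 m above the worktop, left of the work; and a board with its front edge at x 0.66 m, y -0.22 to 1.08 m, 0.49 to 0.52 m up. Swing the arm clear of both.)
- wedge_butt (a point): Centre of the wedge's butt face (44 wide, 18 mm high), 9 mm above the worktop: the place to push. Sliding freely the wedge resists with about 0.5 N, and with 1.5 to 5 N once it bears on the foot. Pushed farther it raises that corner off level. Friction holds it where it is left.
- ring_clamp: Bystander: wooden ring clamp, 30 x 135 x 21 mm, lying right of the chest; origin at the centre of its underside.
- needle_file: Bystander: red-handled needle file, 11 x 146 x 11 mm; origin at the centre of its underside.
- bur_cup: Bystander: small white cup with red stripes, full of burs, 33 mm across, 51 mm tall; origin at the centre of its underside.

How it is judged (in metres and radians):
On the way:
1. the wedge's thin end has been pushed under the short foot (y of wedge_tip in the frame of chest above -0.085 m and x of wedge_tip in the frame of chest between -0.085 and -0.035 m), for 0.1 s.
At the end, for the whole second after the job is handed in: Wedge flat on the worktop under the short foot, carrying it (over 1 N), no finger on it; fingers press the chest with over 4.5 N, within 35 mm of the brass disc's centre; under that load the chest is still, within 0.011 rad of level (1 mm at the foot) and within 20 mm of its start (all of step 1 and contact force between the fingers and chest above 4.5 N and contact force between wedge and chest above 1 N and horizontal distance between the grasp point and press_spot below 0.035 m and angle between chest's own z axis and vertical below 0.011 rad and contact force between the fingers and wedge below 0.05 N and linear speed of wedge below 0.01 m/s and angular speed of chest below 0.05 rad/s and distance of chest from where it was at the start of the episode below 0.02 m and height (world z) of wedge below 0.006 m); the arm keeps its last pose, push and grip.
It fails at once if the wedge is lifted off the worktop (height (world z) of wedge above 0.01 m).
It fails at once if the chest is lifted (height (world z) of chest above 0.012 m).
It fails at once if the chest is shoved more than 25 mm (distance of chest from where it was at the start of the episode above 0.025 m).
It fails at once if the ring clamp, the needle file or the cup is disturbed (distance of any of ring_clamp, needle_file, bur_cup from where it was at the start of the episode above 0.015 m).
It also fails if it takes over 54 s, if anything falls off the work surface, if the arm or the gripper's body presses on something with over 40 N, if the wrist force passes 120 N, or if a joint passes its speed limit or range.

## Working session

There is one attempt and no reset: what is moved stays moved. The work goes in short steps, Python scripts to look and compute and a tool call to move; the robot and the scene stay as the last step left them, time stands still between calls to the robot, and variables do not carry over. Pictures are saved under pics/ and viewed, and the job is handed in when it is done.

Besides the shell and the picture viewer there is one more tool, called after ">>>" by a JSON object that holds its "api" and its "payload". carry_out: Moves the arm, as the interface text tells. Its arguments: {"type":"object","properties":{"deltas":{"type":"array","items":{"type":"array"}},"grip_force":{"type":"number"}},"required":["deltas"]}

```bash
mkdir -p pics; ls
python3 - <<'E'
from cell import manip, vision, workorder
import cv2,numpy as np
print(manip.read_state())
for n in ("scene","top","wrist"):
    c=vision.calibration(n); print(n,c)
    p,d=vision.camera(n); cv2.imwrite(f"pics/{n}0.png",p[:,:,::-1]); np.save(f"pics/{n}0.npy",d)
E
```

```text
pics
{'clock': 0.0, 'joints': array([-1.16860695e+00,  3.00464510e-01,  1.52161869e+00, -3.76434377e-05,
        1.32070294e+00, -6.65961272e-02]), 'qd': array([0.00136873, 0.00103161, 0.00101419, 0.00073188, 0.00034645,
       0.00030663]), 'effort': array([-3.44359971e-03, -5.31816852e+01, -3.52738345e+01,  7.07440870e-02,
        2.44933198e-02, -9.54093798e-05]), 'eef_pos': array([ 248.38322647, -490.43485547,  226.87402574]), 'eef_rot': array([-3.14039938e+00, -4.30426090e-05,  4.68794813e-01]), 'wrist_force': array([-1.05042048, -0.34655878, -1.04949081]), 'moment': array([-0.00622233, -0.02403407, -0.04507387]), 'finger_gap': 93.83716790166633}
scene {'mtx': array([[515.0623934 ,   0.        , 318.32010848],
       [  0.        , 515.0623934 , 208.0340242 ],
       [  0.        ,   0.        ,   1.        ]]), 'eye': array([173.96825866, 737.94416818, 570.13906373]), 'orientation': array([-2.11157342,  0.01518756, -2.69247944])}
top {'mtx': array([[424.33793588,   0.        , 317.95595779],
       [  0.        , 424.33793588, 202.06066412],
       [  0.        ,   0.        ,   1.        ]]), 'eye': array([372.61964089,  -7.29944652, 992.69013855]), 'orientation': array([-2.97101502,  0.00347259, -1.55871118])}
wrist {'mtx': array([[315.46296243,   0.        , 318.95119621],
       [  0.        , 315.46296243, 199.14570044],
       [  0.        ,   0.        ,   1.        ]]), 'eye': array([ 308.5531464 , -459.510919  ,  384.77745992]), 'orientation': array([ 2.90571738e+00,  4.30050358e-04, -1.10180649e+00])}
```

View pics/top0.png

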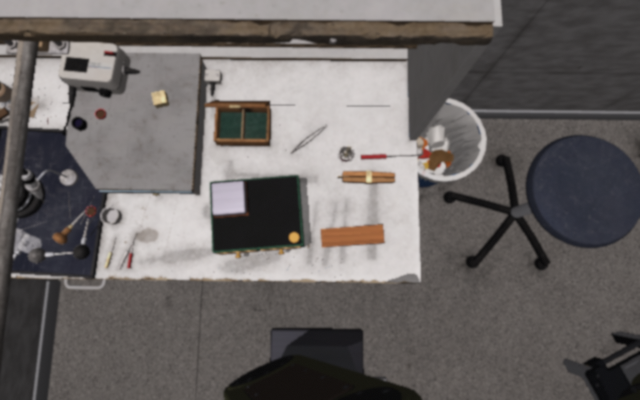

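View pics/scene0.png

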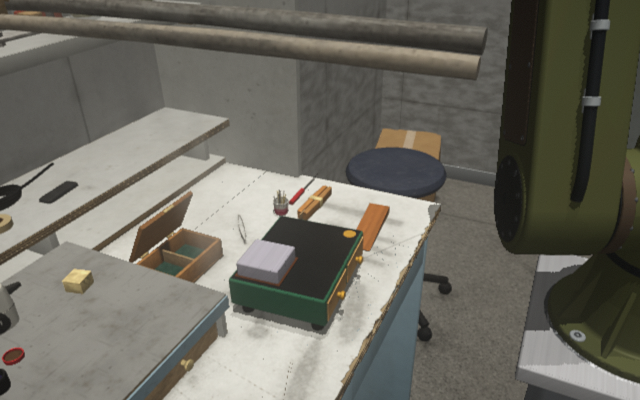

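View pics/wrist0.png

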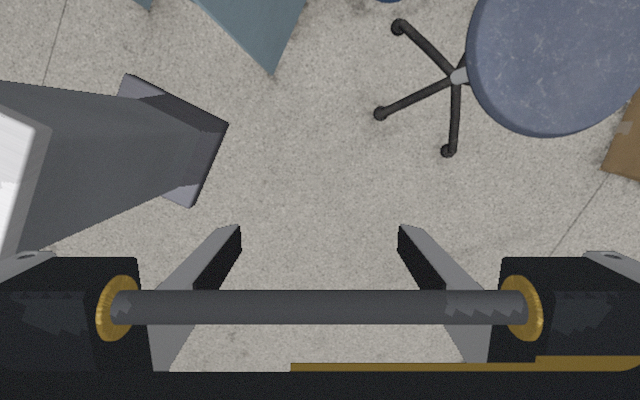

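The top view shows the chest centred near (257,213), the brass disc at (293,238), the wedge from (321,236) to (384,235), and the clamp at (368,177). Next I'll measure them.

```bash
cat > h.py <<'E'
import cv2,numpy as np
from scipy.spatial.transform import Rotation as R
from cell import manip, vision, workorder
def rays(name,px,c=None):
    c=c or vision.calibration(name); K=c['mtx']; px=np.atleast_2d(np.float64(px))
    d=np.c_[(px[:,0]-K[0,2])/K[0,0],(px[:,1]-K[1,2])/K[1,1],np.ones(len(px))]
    return np.array(c['eye']), d@R.from_euler('xyz',c['orientation']).as_matrix().T
def onplane(name,px,z,c=None):
    e,d=rays(name,px,c); return e+d*((z-e[2])/d[:,2])[:,None]
def snap(name,tag):
    c=vision.calibration(name); p,d=vision.camera(name); cv2.imwrite(f"pics/{tag}.png",p[:,:,::-1]); np.save(f"pics/{tag}.npy",d); return p,d,c
E
python3 - <<'E'
from h import *
def blobs(tag,name,lo,hi,z,roi):
    im=cv2.imread(f'pics/{tag}.png'); hsv=cv2.cvtColor(im,cv2.COLOR_BGR2HSV)
    m=cv2.inRange(hsv,lo,hi); k=np.zeros_like(m); x0,y0,x1,y1=roi; k[y0:y1,x0:x1]=m[y0:y1,x0:x1]
    cs,_=cv2.findContours(k,cv2.RETR_EXTERNAL,cv2.CHAIN_APPROX_NONE)
    c=max(cs,key=cv2.contourArea); b=cv2.boxPoints(cv2.minAreaRect(c))
    print(tag,cv2.contourArea(c),b.round(1).tolist()); print(onplane(name,b,z).round(1).tolist(), 'cen',onplane(name,b.mean(0),z).round(1))
im=cv2.imread('pics/top0.png');hsv=cv2.cvtColor(im,cv2.COLOR_BGR2HSV)
print(hsv[236,352],hsv[238,293],hsv[230,270],hsv[250,340],hsv[200,300])
blobs('top0','top',(3,100,60),(16,255,255),10,(315,215,400,260))
blobs('top0','top',(14,120,120),(30,255,255),72,(280,225,310,246))
d=np.load('pics/top0.npy')
print('depth wedge',d[236,325:385:6], d[236,395])
# chest top: non-bright
blobs('top0','top',(0,0,0),(180,255,75),72,(200,165,312,262))
d2=np.load('pics/top0.npy')
# 3D cloud via depth
K=vision.calibration('top');v,u=np.mgrid[150:270,190:420]
e,r=rays('top',np.c_[u.ravel(),v.ravel()]);P=e+r*d2[v,u].ravel()[:,None]
Z=P[:,2]
for a,b in((60,82),(90,110)):
    s=P[(Z>a)&(Z<b)]; s=s[(s[:,1]>-60)]; 
    print(a,len(s),cv2.boxPoints(cv2.minAreaRect(np.float32(s[:,:2]))).round(1).tolist(), np.median(s,0).round(1)) if len(s) else 0
s=P[(Z>4)&(Z<25)&(P[:,1]<-60)];print(len(s))
print('table z',np.median(Z[(abs(Z)<10)]))
E
```

```text
[ 12 154 157] [ 19 151 218] [ 0 10 26] [  9  10 174] [72 49 68]
top0 1020.0 [[320.70001220703125, 228.1999969482422], [382.20001220703125, 224.1999969482422], [383.3999938964844, 242.39999389648438], [321.8999938964844, 246.39999389648438]]
[[480.2, -8.9, 10.0], [491.3, -152.1, 10.0], [449.0, -154.2, 10.0], [438.1, -12.1, 10.0]] cen [[464.6 -81.8  10. ]]
top0 75.5 [[289.0, 232.0], [299.0, 232.0], [299.0, 242.0], [289.0, 242.0]]
[[464.3, 60.0, 72.0], [464.6, 38.3, 72.0], [442.9, 37.8, 72.0], [442.6, 59.5, 72.0]] cen [[453.6  48.9  72. ]]
depth wedge [990.04034 991.89276 989.8437  985.1794  984.31647 981.9788  982.6172
 978.7788  978.63135 976.3875 ] 995.38385
top0 4953.5 [[209.10000610351562, 180.6999969482422], [299.70001220703125, 175.39999389648438], [303.8999938964844, 247.3000030517578], [213.1999969482422, 252.5]]
[[576.6, 240.5, 72.0], [590.8, 39.1, 72.0], [431.6, 27.0, 72.0], [418.0, 222.7, 72.0]] cen [[503.1 132.3  72. ]]
60 5682 [[410.1000061035156, 268.5], [432.3999938964844, 28.600000381469727], [670.2000122070312, 50.70000076293945], [647.7999877929688, 290.6000061035156]] [491.1 121.6  71.4]
90 1058 [[495.0, 223.6999969482422], [502.20001220703125, 153.8000030517578], [572.7999877929688, 161.10000610351562], [565.5999755859375, 231.0]] [533.1 191.7  97.5]
1577
table z -1.1255623218541473
```

Run:
```python
import cv2
im=cv2.imread('pics/top0.png'); cv2.imwrite('pics/top0z.png',cv2.resize(im[140:290,190:420],None,fx=3.4,fy=3.4,interpolation=cv2.INTER_CUBIC))
```

```text
(no output)
```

View pics/top0z.png

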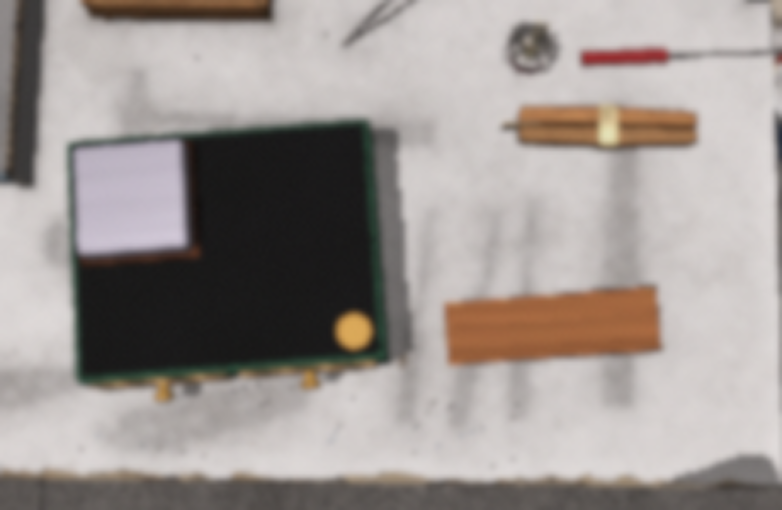

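>>> {"api": "carry_out", "payload": {"deltas": [[[0, 0, 0], -6.75, 0], [[0, 0, 0], -6.75, 0], [[0, 0, 0], -6.75, 0], [[0, 0, 0], -6.75, 0], [[0, 0, 0], -6.75, 0], [[0, 0, 0], -6.75, 0], [[0, 0, 0], -6.75, 0], [[0, 0, 0], -6.75, 0], [[0, 0, 0], -6.75, 0], [[0, 0, 0], -6.75, 0]], "grip_force": 20}}

```text
clock: 0.98
eef_pos: [248.5, -490.6, 227.2]
eef_rot: [-3.141, -0.001, 1.653]
wrist_force: [-0.2, 0.5, -0.2]
finger_gap: 31.0
```

>>> {"api": "carry_out", "payload": {"deltas": [[[2.61, 1.23, 0.3], 0, 0], [[2.61, 1.23, 0.3], 0, 0], [[2.61, 1.23, 0.3], 0, 0], [[2.61, 1.23, 0.3], 0, 0], [[2.61, 1.23, 0.3], 0, 0], [[2.61, 1.23, 0.3], 0, 0], [[2.61, 1.23, 0.3], 0, 0], [[2.61, 1.23, 0.3], 0, 0], [[2.61, 1.23, 0.3], 0, 0], [[2.61, 1.23, 0.3], 0, 0], [[2.61, 1.23, 0.3], 0, 0], [[2.61, 1.23, 0.3], 0, 0], [[2.61, 1.23, 0.3], 0, 0], [[2.61, 1.23, 0.3], 0, 0], [[2.61, 1.23, 0.3], 0, 0], [[2.61, 1.23, 0.3], 0, 0], [[2.61, 1.23, 0.3], 0, 0], [[2.61, 1.23, 0.3], 0, 0], [[2.61, 1.23, 0.3], 0, 0], [[2.61, 1.23, 0.3], 0, 0]]}}

```text
clock: 2.65
eef_pos: [454.3, 50.1, 167.2]
eef_rot: [-3.141, -0.0, 1.647]
wrist_force: [0.4, 0.1, 0.3]
finger_gap: 0.4
```

Run:
```python
from h import *
print(manip.read_state()['wrist_force'],manip.read_state()['eef_pos'])
snap('wrist','w1'); print(vision.calibration('wrist')['eye'])
print(manip.read_state()['wrist_force'],manip.read_state()['eef_pos'])
```

```text
[0.43160094 0.14373844 0.3392467 ] [454.26819975  50.0545872  167.22345171]
[450.23032711 120.72294365 324.63897562]
[-1.06860022  0.54930675  0.12602723] [455.2557049   53.1091782  166.75588805]
```

View pics/w1.png

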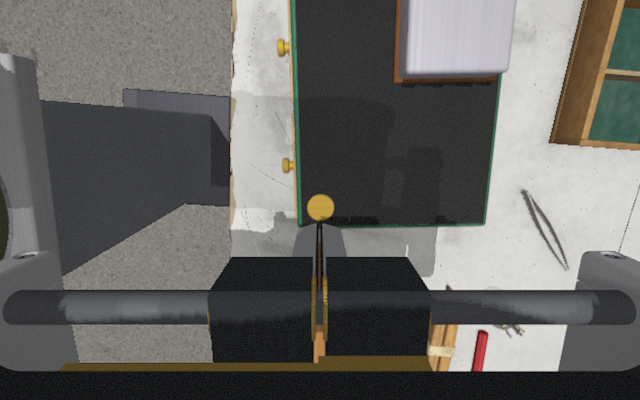

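The disc shows at (320,208) in the wrist view, with the chest's right edge running from about (300,225) to (487,225) and the front knobs at x≈285. I'll use these to refine the disc position.

Run:
```python
from h import *
print(manip.read_state()['eef_pos'])
c=vision.calibration('wrist')
im=cv2.imread('pics/w1.png');hsv=cv2.cvtColor(im,cv2.COLOR_BGR2HSV)
m=cv2.inRange(hsv,(14,120,120),(30,255,255));m[:190]=0;m[225:]=0;m[:,:300]=0;m[:,340:]=0
v,u=np.nonzero(m);px=[(u.min()+u.max())/2,(v.min()+v.max())/2];print(px,len(u),u.min(),u.max(),v.min(),v.max())
print('disc',onplane('wrist',px,72,c))
print('chest right edge',onplane('wrist',[[300,225],[487,225]],72,c).round(1).tolist())
im2=cv2.imread('pics/top0.png')
for z,p in((18,[[384,233]]),(1,[[321.5,237.3]])): print(onplane('top',p,z).round(1))
```

```text
[455.2557049   53.1091782  166.75588805]
[np.float64(320.0), np.float64(207.0)] 554 307 333 194 220
disc [[456.16772075  53.77753629  72.        ]]
chest right edge [[440.6, 36.9, 72.0], [597.2, 49.1, 72.0]]
[[ 470.  -154.7   18. ]]
[[459.9 -11.1   1. ]]
```

>>> {"api": "carry_out", "payload": {"deltas": [[[-0.3, 0, 1.5], 0, 0], [[0, 0, 2], 0, 0], [[0, 0, 2], 0, 0], [[0, 0, 0.9], 0, 0], [[0, 0, 0.3], 0, 0], [[0, 0, 0], 0, 0], [[0, 0, 0], 0, 0], [[0, 0, 0], 0, 0]]}}

```text
clock: 3.37
eef_pos: [454.8, 45.5, 101.4]
eef_rot: [3.14, 0.0, 1.647]
wrist_force: [-0.2, 0.2, -0.3]
finger_gap: 0.8
```

Run:
```python
from h import *
s=manip.read_state();print(s['clock'],s['wrist_force'],s['eef_pos'],manip.tcp_to_tips)
```

```text
3.3667 [-0.19278209  0.18834842 -0.32160771] [454.83839289  45.5117113  101.42144661] 22.0
```

>>> {"api": "carry_out", "payload": {"deltas": [[[0.4, 0, 0.3], 0, 0], [[0, 0, 0.2], 0, 0], [[0, 0, 0], 0, 0], [[0, 0, 0], 0, 0]]}}

```text
clock: 3.7
eef_pos: [454.0, 49.6, 95.4]
eef_rot: [-3.141, 0.0, 1.647]
wrist_force: [0.4, 0.5, 0.2]
finger_gap: 0.5
```

>>> {"api": "carry_out", "payload": {"deltas": [[[0, 0, 0.1], 0, 0], [[0, 0, 0], 0, 0]]}}

```text
clock: 3.87
eef_pos: [454.0, 49.5, 94.3]
eef_rot: [-3.141, -0.0, 1.647]
wrist_force: [0.7, 1.2, -0.3]
finger_gap: 0.5
```

>>> {"api": "carry_out", "payload": {"deltas": [[[0, 0, 0.1], 0, 0], [[0, 0, 0], 0, 0]]}}

```text
clock: 4.03
eef_pos: [453.8, 49.3, 93.5]
eef_rot: [-3.141, 0.0, 1.647]
wrist_force: [-3.3, -2.5, 6.5]
finger_gap: 0.7
```

>>> {"api": "carry_out", "payload": {"deltas": [[[0, 0, 0.1], 0, 0], [[0, 0, 0], 0, 0]]}}

```text
clock: 4.2
eef_pos: [453.9, 49.2, 92.6]
eef_rot: [-3.141, 0.001, 1.647]
wrist_force: [-3.1, -3.0, 7.7]
finger_gap: 0.4
```

>>> {"api": "carry_out", "payload": {"deltas": [[[0, 0, 0.1], 0, 0], [[0, 0, 0.1], 0, 0], [[0, 0, 0], 0, 0]]}}

```text
clock: 4.45
eef_pos: [453.8, 49.1, 90.6]
eef_rot: [-3.141, 0.001, 1.647]
wrist_force: [-3.5, -4.2, 7.5]
finger_gap: 0.7
```

>>> {"api": "carry_out", "payload": {"deltas": [[[0, 0, 0.1], 0, 0], [[0, 0, 0], 0, 0]]}}

```text
clock: 4.62
eef_pos: [453.8, 49.1, 89.7]
eef_rot: [-3.141, 0.001, 1.647]
wrist_force: [-5.0, -3.8, 8.5]
finger_gap: 0.5
```

>>> {"api": "carry_out", "payload": {"deltas": [[[0, 0, 0.1], 0, 0], [[0, 0, 0], 0, 0]]}}

```text
clock: 4.78
eef_pos: [453.8, 49.0, 88.7]
eef_rot: [-3.141, 0.001, 1.647]
wrist_force: [-4.0, -4.8, 8.4]
finger_gap: 0.5
```

>>> {"api": "carry_out", "payload": {"deltas": [[[0, 0, 0.1], 0, 0], [[0, 0, 0], 0, 0]]}}

```text
clock: 4.95
eef_pos: [453.7, 49.0, 87.7]
eef_rot: [-3.141, 0.001, 1.647]
wrist_force: [-5.3, -4.6, 8.8]
finger_gap: 0.3
```

>>> {"api": "carry_out", "payload": {"deltas": [[[0, 0, 0.1], 0, 0], [[0, 0, 0], 0, 0]]}}

```text
clock: 5.12
eef_pos: [453.7, 48.9, 86.7]
eef_rot: [-3.141, 0.001, 1.647]
wrist_force: [-6.3, -6.0, 10.2]
finger_gap: 0.5
```

>>> {"api": "carry_out", "payload": {"deltas": [[[0, 0, 0.1], 0, 0], [[0, 0, 0], 0, 0]]}}

```text
clock: 5.28
eef_pos: [453.7, 48.8, 86.4]
eef_rot: [-3.141, 0.001, 1.647]
wrist_force: [-11.4, -7.1, 21.0]
finger_gap: 0.5
```

>>> {"api": "carry_out", "payload": {"deltas": [[[0, 0, 0.1], 0, 0], [[0, 0, 0], 0, 0]]}}

```text
clock: 5.45
eef_pos: [453.7, 48.8, 86.1]
eef_rot: [-3.141, 0.001, 1.647]
wrist_force: [-17.2, -8.0, 33.7]
finger_gap: 0.6
```

>>> {"api": "carry_out", "payload": {"deltas": [[[0, 0, -0.3], 0, 0], [[0, 0, -0.5], 0, 0], [[0, 0, -1.4], 0, 0], [[0, 0, -2.2], 0, 0], [[0, 0, -2.2], 0, 0], [[-2.29, 0.01, 0], 0, 0], [[-2.29, 0.01, 0], 0, 0], [[-2.29, 0.01, 0], 0, 0], [[-2.29, 0.01, 0], 0, 0], [[-2.29, 0.01, 0], 0, 0], [[-2.29, 0.01, 0], 0, 0], [[-2.29, 0.01, 0], 0, 0], [[-2.29, 0.01, 0], 0, 0], [[-2.29, 0.01, 0], 0, 0], [[-2.29, 0.01, 0], 0, 0], [[0, 0, 0], 0, 0]]}}

```text
clock: 6.78
eef_pos: [472.5, -181.6, 150.4]
eef_rot: [3.141, 0.001, 1.645]
wrist_force: [-0.5, -0.8, 0.4]
finger_gap: 0.8
```

Run:
```python
from h import *
s=manip.read_state();print(s['clock'],s['wrist_force'],s['eef_pos'])
snap('wrist','w2');snap('top','t2');snap('scene','s2')
s=manip.read_state();print(s['clock'],s['wrist_force'],s['eef_pos'])
a=cv2.imread('pics/w2.png');b=cv2.resize(cv2.imread('pics/t2.png')[140:290,190:420],(400,260))
cv2.imwrite('pics/w2t.png',b)
```

```text
6.7833 [-0.46661926 -0.8494626   0.40344492] [ 472.47894673 -181.62864792  150.42594364]
6.9333 [ 0.09572837  0.61816108 -0.74868454] [ 472.28524114 -178.39225713  150.29617038]
```

View pics/w2.png

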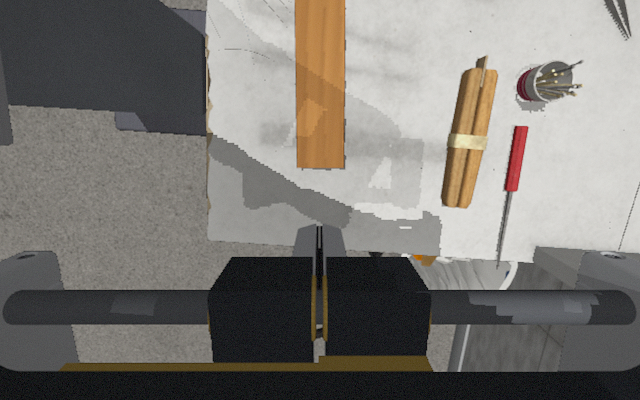

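View pics/w2t.png

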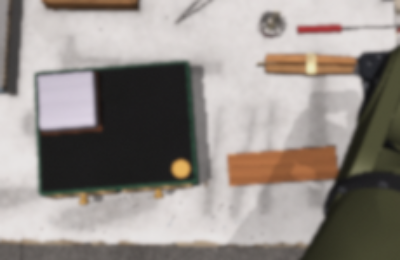

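The wrist view shows the wedge straight ahead, columns 296–345 with its butt at row 168, centred on the fingers and parallel to the push direction. The clamp, file and cup are clear to the right. I'll lower behind the butt.

Run:
```python
from h import *
print(onplane('wrist',[[297,168],[344,168]],18).round(1).tolist(), manip.read_state()['eef_pos'])
```

```text
[[449.9, -152.2, 18.0], [493.2, -148.9, 18.0]] [ 472.28524114 -178.39225713  150.29617038]
```

>>> {"api": "carry_out", "payload": {"deltas": [[[0, 0, 2.5], 0, 0], [[0, 0, 2.5], 0, 0], [[0, 0, 2.5], 0, 0], [[0, 0, 2], 0, 0], [[0, 0, 1.5], 0, 0], [[0, 0, 1], 0, 0], [[0, 0, 0.3], 0, 0], [[0, 0, 0], 0, 0], [[0, 0, 0], 0, 0]]}}

```text
clock: 7.68
eef_pos: [472.9, -178.6, 28.2]
eef_rot: [3.141, 0.0, 1.647]
wrist_force: [0.9, -0.3, 0.1]
finger_gap: 0.7
```

>>> {"api": "carry_out", "payload": {"deltas": [[[0.5, 0, 0], 0, 0], [[0.5, 0, 0], 0, 0], [[0.5, 0, 0], 0, 0], [[0.4, 0, 0], 0, 0], [[0.4, 0, 0], 0, 0], [[0.5, 0, 0], 0, 0], [[0.6, 0, 0], 0, 0], [[0.6, 0, 0], 0, 0], [[0.6, 0, 0], 0, 0], [[0.6, 0, 0], 0, 0], [[0.6, 0, 0], 0, 0], [[0.6, 0, 0], 0, 0], [[0.6, 0, 0], 0, 0], [[0.6, 0, 0], 0, 0], [[0.6, 0, 0], 0, 0], [[0.5, 0, 0], 0, 0], [[0.3, 0, 0], 0, 0], [[0, 0, 0], 0, 0], [[0, 0, 0], 0, 0]]}}

```text
clock: 9.27
eef_pos: [465.6, -88.9, 27.5]
eef_rot: [3.142, -0.0, 1.647]
wrist_force: [0.1, -0.4, 0.0]
finger_gap: 0.6
```

Run:
```python
from h import *
s=manip.read_state();print(s['clock'],s['wrist_force'],s['eef_pos'])
snap('wrist','w3');snap('top','t3')
s=manip.read_state();print(s['clock'],s['wrist_force'],s['eef_pos'])
cv2.imwrite('pics/t3z.png',cv2.resize(cv2.imread('pics/t3.png')[140:290,190:420],None,fx=3,fy=3,interpolation=cv2.INTER_CUBIC))
```

```text
9.2667 [ 0.06156377 -0.38811117  0.00062358] [465.62107621 -88.89394311  27.46775053]
9.3667 [ 0.55420198  1.10203325 -0.50308446] [465.6092529  -89.13589871  27.44786421]
```

View pics/w3.png

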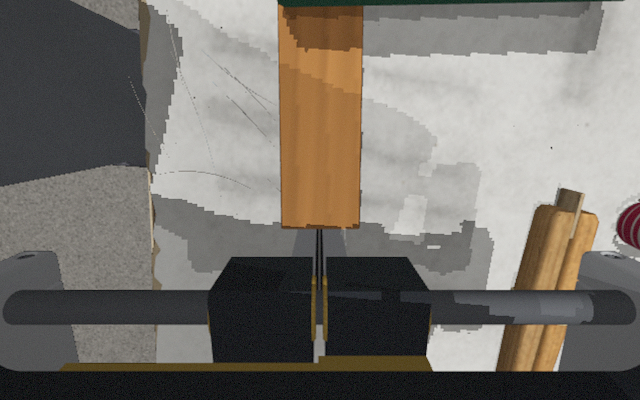

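View pics/t3z.png

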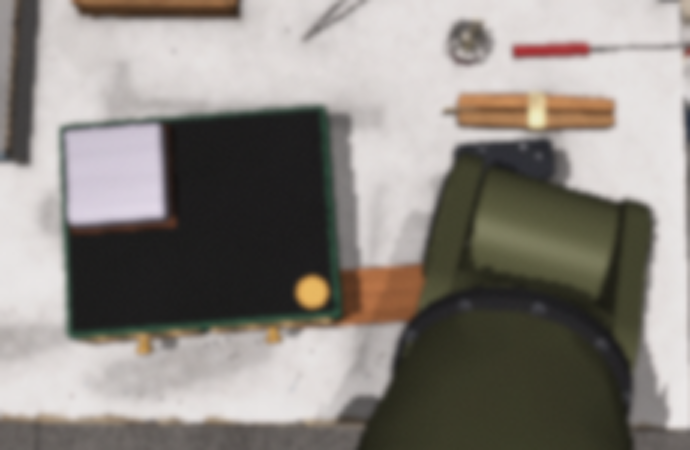

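The wedge went straight under the chest, in line with the disc. I'll now advance in smaller steps and watch the force.

>>> {"api": "carry_out", "payload": {"deltas": [[[0.4, 0, 0], 0, 0], [[0.4, 0, 0], 0, 0], [[0.4, 0, 0], 0, 0]]}}

```text
clock: 9.62
eef_pos: [464.6, -76.7, 27.5]
eef_rot: [3.142, 0.0, 1.647]
wrist_force: [0.7, -0.1, 0.6]
finger_gap: 0.4
```

>>> {"api": "carry_out", "payload": {"deltas": [[[0.15, 0, 0], 0, 0], [[0.15, 0, 0], 0, 0]]}}

```text
clock: 9.78
eef_pos: [464.4, -73.7, 27.4]
eef_rot: [-3.142, -0.0, 1.647]
wrist_force: [-0.6, -0.5, -0.2]
finger_gap: 0.4
```

>>> {"api": "carry_out", "payload": {"deltas": [[[0.15, 0, 0], 0, 0], [[0.15, 0, 0], 0, 0]]}}

```text
clock: 9.95
eef_pos: [464.2, -70.9, 27.5]
eef_rot: [-3.142, 0.0, 1.647]
wrist_force: [0.2, -0.1, -0.4]
finger_gap: -0.1
```

>>> {"api": "carry_out", "payload": {"deltas": [[[0.1, 0, 0], 0, 0], [[0.1, 0, 0], 0, 0]]}}

```text
clock: 10.12
eef_pos: [464.1, -68.9, 27.4]
eef_rot: [-3.142, -0.0, 1.647]
wrist_force: [0.5, -0.2, -0.1]
finger_gap: 0.6
```

>>> {"api": "carry_out", "payload": {"deltas": [[[0.1, 0, 0], 0, 0], [[0.1, 0, 0], 0, 0]]}}

```text
clock: 10.28
eef_pos: [463.9, -67.0, 27.5]
eef_rot: [-3.142, -0.0, 1.647]
wrist_force: [-0.2, -0.1, 0.9]
finger_gap: 0.8
```

>>> {"api": "carry_out", "payload": {"deltas": [[[0.1, 0, 0], 0, 0], [[0.1, 0, 0], 0, 0]]}}

```text
clock: 10.45
eef_pos: [463.7, -65.0, 27.4]
eef_rot: [-3.142, -0.0, 1.647]
wrist_force: [0.2, -0.2, 1.1]
finger_gap: 0.6
```

>>> {"api": "carry_out", "payload": {"deltas": [[[0.1, 0, 0], 0, 0], [[0.1, 0, 0], 0, 0]]}}

```text
clock: 10.62
eef_pos: [463.6, -63.0, 27.4]
eef_rot: [-3.142, -0.0, 1.647]
wrist_force: [0.4, -1.3, 0.3]
finger_gap: 0.6
```

>>> {"api": "carry_out", "payload": {"deltas": [[[0.1, 0, 0], 0, 0], [[0.1, 0, 0], 0, 0]]}}

```text
clock: 10.78
eef_pos: [463.4, -61.0, 27.5]
eef_rot: [3.142, -0.0, 1.647]
wrist_force: [0.4, -0.9, -0.1]
finger_gap: -0.0
```

Run:
```python
from h import *
snap('wrist','w4')
s=manip.read_state();print(s['clock'],s['wrist_force'],s['eef_pos'])
im=cv2.imread('pics/w4.png')
print(onplane('wrist',[[320,228]],18))
```

```text
10.8333 [ 0.8441435  -0.39941355 -0.28991202] [463.44341472 -60.85066048  27.45712441]
[[463.28263236 -49.67300019  18.        ]]
```

View pics/w4.png

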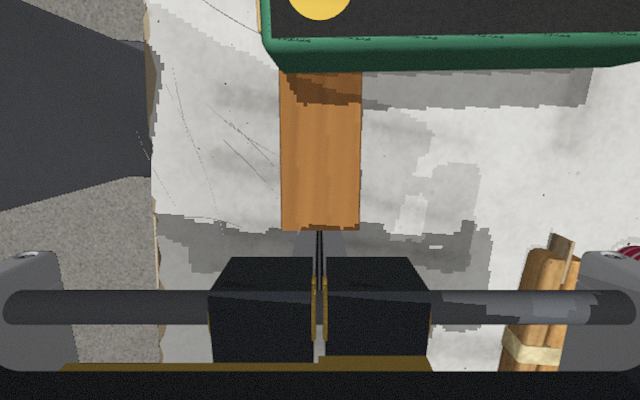

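>>> {"api": "carry_out", "payload": {"deltas": [[[0.1, 0, 0], 0, 0], [[0.1, 0, 0], 0, 0]]}}

```text
clock: 11.0
eef_pos: [463.3, -59.0, 27.5]
eef_rot: [3.142, 0.0, 1.647]
wrist_force: [-0.8, 0.8, 0.9]
finger_gap: 0.7
```

>>> {"api": "carry_out", "payload": {"deltas": [[[0.1, 0, 0], 0, 0], [[0.1, 0, 0], 0, 0]]}}

```text
clock: 11.17
eef_pos: [463.1, -57.0, 27.5]
eef_rot: [-3.142, -0.0, 1.647]
wrist_force: [0.1, 0.5, -0.9]
finger_gap: 0.3
```

>>> {"api": "carry_out", "payload": {"deltas": [[[0.1, 0, 0], 0, 0], [[0.1, 0, 0], 0, 0]]}}

```text
clock: 11.33
eef_pos: [463.0, -55.0, 27.5]
eef_rot: [3.142, 0.0, 1.647]
wrist_force: [-0.1, 0.6, 0.3]
finger_gap: 0.4
```

>>> {"api": "carry_out", "payload": {"deltas": [[[0.1, 0, 0], 0, 0], [[0.1, 0, 0], 0, 0]]}}

```text
clock: 11.5
eef_pos: [462.9, -53.1, 27.5]
eef_rot: [3.142, 0.0, 1.647]
wrist_force: [0.0, -1.1, -0.1]
finger_gap: 0.2
```

>>> {"api": "carry_out", "payload": {"deltas": [[[0.1, 0, 0], 0, 0], [[0.1, 0, 0], 0, 0]]}}

```text
clock: 11.67
eef_pos: [462.7, -51.2, 27.4]
eef_rot: [3.142, 0.0, 1.647]
wrist_force: [-0.0, -3.1, -0.1]
finger_gap: 0.7
```

>>> {"api": "carry_out", "payload": {"deltas": [[[0.1, 0, 0], 0, 0], [[0.1, 0, 0], 0, 0]]}}

```text
clock: 11.83
eef_pos: [462.5, -49.1, 27.5]
eef_rot: [3.142, 0.0, 1.647]
wrist_force: [-0.6, -3.6, 0.4]
finger_gap: 0.6
```

>>> {"api": "carry_out", "payload": {"deltas": [[[0.1, 0, 0], 0, 0], [[0.1, 0, 0], 0, 0]]}}

```text
clock: 12.0
eef_pos: [462.4, -47.0, 27.5]
eef_rot: [-3.142, 0.0, 1.647]
wrist_force: [0.6, -3.7, -0.6]
finger_gap: 0.3
```

Resistance rose from about 0.5 N to 3.6 N from y≈-52, so the wedge is bearing on the foot, roughly 5 mm (0.6 mm of height) past first touch. I'll stop here, retreat and press on the disc to test.

>>> {"api": "carry_out", "payload": {"deltas": [[[-0.5, 0, 0], 0, 0], [[-1.5, 0, 0], 0, 0], [[0, 0, -2], 0, 0], [[0, 0, -2], 0, 0], [[0, 0, -2.5], 0, 0], [[0, 0, -2], 0, 0], [[2, 0, 0], 0, 0], [[2.5, 0, 0], 0, 0], [[2.5, -0.1, 0], 0, 0], [[2.5, 0, 0], 0, 0], [[2.2, 0, 0], 0, 0], [[0, 0, 0.8], 0, 0], [[0, 0, 0], 0, 0], [[0, 0, 0], 0, 0], [[0, 0, 0], 0, 0]]}}

```text
clock: 13.25
eef_pos: [454.1, 48.8, 104.4]
eef_rot: [-3.141, -0.0, 1.646]
wrist_force: [-0.3, 0.3, -0.5]
finger_gap: 0.7
```

Run:
```python
from h import *
s=manip.read_state();print(s['clock'],s['wrist_force'],s['eef_pos'])
snap('wrist','w5');snap('scene','s5')
cv2.imwrite('pics/s5z.png',cv2.resize(cv2.imread('pics/s5.png')[170:340,200:440],None,fx=3,fy=3,interpolation=cv2.INTER_CUBIC))
```

```text
13.25 [-0.25543014  0.27773686 -0.46562556] [454.07733787  48.7892751  104.44311251]
```

View pics/w5.png

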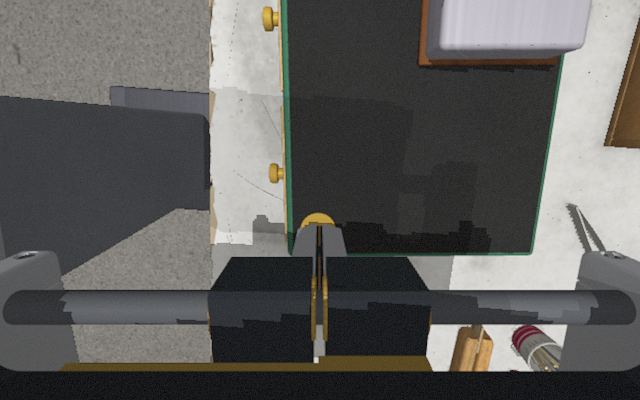

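View pics/s5z.png

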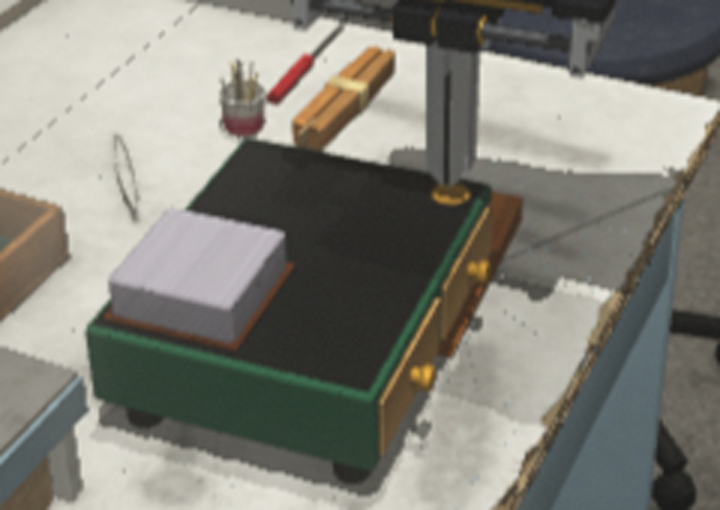

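The fingers are over the disc, at (318,222) in the wrist view. The scene view shows the wedge under the chest's front right corner, and the bystanders have not moved. Now I'll press.

>>> {"api": "carry_out", "payload": {"deltas": [[[0, 0, 0.5], 0, 0], [[0, 0, 0.3], 0, 0], [[0, 0, 0], 0, 0], [[0, 0, 0], 0, 0]]}}

```text
clock: 13.68
eef_pos: [453.9, 49.4, 96.2]
eef_rot: [-3.141, -0.0, 1.647]
wrist_force: [-0.9, -0.1, 0.6]
finger_gap: 0.4
```

>>> {"api": "carry_out", "payload": {"deltas": [[[0, 0, 0.05], 0, 0], [[0, 0, 0], 0, 0]]}}

```text
clock: 13.85
eef_pos: [454.1, 49.5, 96.0]
eef_rot: [3.142, -0.0, 1.647]
wrist_force: [-0.5, -0.9, -0.5]
finger_gap: 0.7
```

>>> {"api": "carry_out", "payload": {"deltas": [[[0, 0, 0.05], 0, 0], [[0, 0, 0], 0, 0]]}}

```text
clock: 14.02
eef_pos: [454.0, 49.6, 95.4]
eef_rot: [3.142, -0.0, 1.647]
wrist_force: [0.2, -1.0, 0.7]
finger_gap: 0.5
```

>>> {"api": "carry_out", "payload": {"deltas": [[[0, 0, 0.05], 0, 0], [[0, 0, 0], 0, 0]]}}

```text
clock: 14.18
eef_pos: [454.0, 49.5, 94.9]
eef_rot: [3.142, 0.0, 1.647]
wrist_force: [0.4, 0.2, -0.1]
finger_gap: 0.8
```

>>> {"api": "carry_out", "payload": {"deltas": [[[0, 0, 0.05], 0, 0], [[0, 0, 0], 0, 0]]}}

```text
clock: 14.35
eef_pos: [454.1, 49.5, 94.6]
eef_rot: [3.141, 0.0, 1.647]
wrist_force: [-1.3, -0.2, 3.4]
finger_gap: 0.2
```

>>> {"api": "carry_out", "payload": {"deltas": [[[0, 0, 0.03], 0, 0], [[0, 0, 0], 0, 0]]}}

```text
clock: 14.52
eef_pos: [454.2, 49.4, 94.6]
eef_rot: [3.141, 0.0, 1.647]
wrist_force: [-3.1, -1.6, 7.8]
finger_gap: 0.7
```

>>> {"api": "carry_out", "payload": {"deltas": [[[0, 0, 0.03], 0, 0], [[0, 0, 0], 0, 0]]}}

```text
clock: 14.68
eef_pos: [454.2, 49.4, 94.5]
eef_rot: [3.141, 0.0, 1.647]
wrist_force: [-3.6, -1.1, 10.2]
finger_gap: 0.3
```

>>> {"api": "carry_out", "payload": {"deltas": [[[0, 0, 0.03], 0, 0], [[0, 0, 0], 0, 0]]}}

```text
clock: 14.85
eef_pos: [454.2, 49.4, 94.4]
eef_rot: [3.141, 0.0, 1.647]
wrist_force: [-4.8, -2.0, 14.1]
finger_gap: 0.6
```

>>> {"api": "carry_out", "payload": {"deltas": [[[0, 0, 0], 0, 0], [[0, 0, 0], 0, 0], [[0, 0, 0], 0, 0], [[0, 0, 0], 0, 0], [[0, 0, 0], 0, 0], [[0, 0, 0], 0, 0]]}}

```text
clock: 15.35
eef_pos: [454.2, 49.4, 94.4]
eef_rot: [3.141, 0.0, 1.647]
wrist_force: [-4.7, -1.5, 14.1]
finger_gap: 0.3
```

Run:
```python
from h import *
for i in range(3):
    p=snap(('scene','top','wrist')[i],'f%d'%i)
    s=manip.read_state();print(s['clock'],s['wrist_force'].round(1),s['eef_pos'].round(2))
# chest tilt: plane fit on black top, scene depth, initial vs now
for tag,n in(('scene0','scene'),('f0','scene'),('top0','top'),('f1','top')):
    d=np.load(f'pics/{tag}.npy');v,u=np.mgrid[0:400,0:640];e,r=rays(n,np.c_[u.ravel(),v.ravel()])
    P=e+r*d.ravel()[:,None]
    C=np.array([503,132.]);a=.074;L=(P[:,:2]-C)@np.array([[np.cos(a),-np.sin(a)],[np.sin(a),np.cos(a)]])
    m=(abs(L[:,0])<65)&(L[:,1]<10)&(L[:,1]>-35)|((L[:,0]<-5)&(L[:,0]>-70)&(L[:,1]>-35)&(L[:,1]<85)); m&=abs(P[:,2]-72)<12
    A=np.c_[L[m],np.ones(m.sum())];k=np.linalg.lstsq(A,P[m,2],rcond=None)[0];print(tag,m.sum(),k.round(4))
a=cv2.imread('pics/f0.png')[170:340,200:440];b=cv2.imread('pics/scene0.png')[170:340,200:440]
cv2.imwrite('pics/f0z.png',np.vstack([cv2.resize(x,None,fx=1.7,fy=1.7) for x in(b,a)]))
```

```text
15.4 [-5.2 -2.1 15.1] [454.25  49.41  94.42]
15.45 [-5.7 -1.9 14.8] [454.22  49.43  94.41]
15.5 [-5.6 -2.3 14.5] [454.21  49.42  94.39]
scene0 2336 [0.00000e+00 7.00000e-04 7.13841e+01]
f0 2346 [-3.60000e-03 -9.00000e-04  7.14693e+01]
top0 2271 [1.60000e-03 3.60000e-03 7.14892e+01]
f1 886 [-1.3000e-03  2.5000e-03  7.1651e+01]
```

View pics/f0z.png

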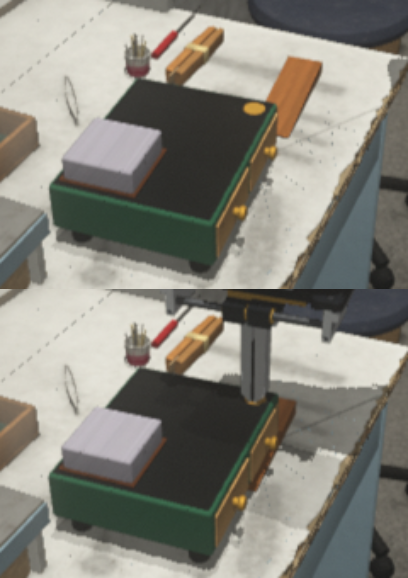

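The before and after views match: chest in place, wedge under the corner, bystanders unmoved. The depth plane fit shows a tilt change of about 0.004 rad and the press is steady at about 14 N, so I'll hand in.

```bash
python3 -c "
from cell import workorder;print(workorder.sign_off())"
```

```text
the job is handed in; nothing more can be done
None
```

I pushed the wedge under the short foot, and the chest no longer rocks when its corner is pressed. I handed the job in at about 15.5 s with the fingers pressing on the brass disc; no verdict was reported.

- **Probing the disc:** Unwedged, pressing the disc let the corner drop about 7 mm.
- **Pushing the wedge:** I pushed the butt with shut fingers. The force rose to about 3.6 N, which meant the wedge was bearing on the foot. I stopped about 5 mm after first contact, then backed the fingers off the wedge.
- **Pressing the disc again:** At the end the disc carried a steady force of about 14 N. It gave only about 0.2 mm as the force rose from 3 to 14 N.
- **Level:** The corner stands about 0.5 mm high against the first probe. A plane fitted to the depth images changed by about 0.004 rad (limit 0.011).
- **Chest and other tools:** In the before and after pictures the chest, clamp, file and cup looked unmoved.

**Disagreement:** I first took the 7 mm drop as the stump height, but the wedge met the foot about 10 mm later than that predicted. The fingers had been pressing inboard of the foot edge, so the stump is really about 8.5 to 9.4 mm high. I went by the felt contact instead.

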